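# Try a ferrule on the plug gauge, then draw the gauge half out of the bored blank

## Task

A steel double-ended plug gauge stands fully home in the bore of the wooden blank in the clamp, pin end up. Slip the one brass ferrule of the three that properly fits the pin over it until it sits down on the gauge's collar and let go of it; then take the gauge by its thick collar and draw it straight up until about half of its plug is out of the wood (never right out), the ferrule still seated on top, and finish while holding it upright and still there. Leave the other ferrules and everything else on the bench where they are.

Things in the scene. Friction and masses are not known exactly. Their poses are not given: they have to be found in the camera images.
- blank_mouth (a point): centre of the bore's mouth, in the top face of a fixed upright beech block 60 x 60 mm, 90 mm tall (mouth 90 mm above the bench). z up; x, y along the block's sides. Bore vertical, 19.5 mm wide, 73 mm deep. Wooden clamp jaws, 46 mm tall, at its y sides: from x -65 to 115 mm, out to y +-65 mm; clamp screw at x 85 mm, its handle out to y -155 mm
- gauge_collar (a point): centre of the gauge's collar, the part to grip: steel, 30 mm diameter, 34 mm tall, flat shoulder on top; 17 mm above the mouth when home. Below it the plug, 18 mm diameter, 70 mm long, with a groove at half its length: half out = groove at the mouth, collar underside 35 mm above it. Gauge loose, 260 to 420 g, slides freely, drops back if let go. z = its axis, up; yaw arbitrary
- gauge_pin (a point): point on the axis of the gauge's pin, 12 mm above the collar's shoulder and 29 mm above gauge_collar (46 mm above the mouth when home): the centre of a seated ferrule lies here. The pin is 14 mm diameter and stands 26 mm above the shoulder, its top 5 mm tapering to 9 mm
- ferrule_middle_mid (a point): centre (half-way up) of the middle-sized of three brass ferrules, a plain short tube standing upright on the bench: outside diameter 25 mm, bore 16 mm, height 24 mm, so this point is 12 mm above the bench. It fits the 14 mm pin. The three ferrules swap places from run to run; z axis = tube axis.
- ferrule_small_mid (a point): centre (half-way up) of the smallest of three brass ferrules, a plain short tube standing upright on the bench: outside diameter 20 mm, bore 11 mm, height 24 mm, so this point is 12 mm above the bench. Too tight: it does not go over the pin. The three ferrules swap places from run to run; z axis = tube axis.
- ferrule_large_mid (a point): centre (half-way up) of the largest of three brass ferrules, a plain short tube standing upright on the bench: outside diameter 35 mm, bore 26 mm, height 24 mm, so this point is 12 mm above the bench. Too loose on the pin: it does not fit. The three ferrules swap places from run to run; z axis = tube axis.
- wax_tin_at (a point): low round metal tin, 60 mm diameter, 36 mm tall; bystander, loose on the bench; point 15 mm above its underside at its origin
- oil_jar_at (a point): amber glass jar with dark cap, 56 mm diameter, 75 mm tall; bystander, loose on the bench; point 15 mm above its underside at its origin
- offcut_at (a point): plain wooden offcut 90 x 35 x 28 mm, long side along its x; bystander, loose on the bench; point 15 mm above its underside at its origin
- chisel_at (a point): small driver with wooden handle, about 220 mm long, lying along its x; bystander, loose on the bench; point 15 mm above its underside at its origin
- mallet_at (a point): wooden-handled hammer, about 260 mm long, lying along its x; bystander, loose on the bench; point 15 mm above its underside at its origin
- brush_at (a point): bench brush with wooden handle, lying along its x; bystander, loose on the bench; point 15 mm above its underside at its origin
Mind the look-alikes: they are no part of the job. What is meant by the part that bears gauge_collar is not red, and is the smaller of those in its own colour.

How it is judged:
By the outcome, as a careful person would: the job done as asked, in the order asked, and still so for the second after the job is handed in, while the arm keeps its last pose, push and grip.
It also fails if it takes over 54 s, if anything falls off the work surface, if the arm or the gripper's body presses on something with over 40 N, if the wrist force passes 120 N, or if a joint passes its speed limit or range.

## Robot

A 6-joint arm with a two-finger parallel gripper is mounted at the origin on the work surface. World frame = base frame: x ahead of the robot, y to its left, z up, the work surface at z = 0. Lengths are in m, angles in rad, forces in N, time in s.
With the tool pointing down it reaches from about 0.275 to 0.85 m from the base axis. Payload 19 kg.
Tool frame: the origin (TCP) lies at the very end of the fingers, on their centre line; the grasp point (between the pads) lies 19 mm behind it; z points along the fingers, y is the line along which they close (so a half turn about z gives the same grasp; the last joint's range is limited). The gripper opens to 85 mm and grips with 20 to 120 N. Pads are 22 mm wide; open, the fingers measure 114 mm over their backs; the gripper's body (76 mm by 85 mm) begins 54 mm behind the grasp point. The pads swing forward as they close: fully open they stand 13 mm farther back than shut.
Start: joints at [1.037, 0.15, 1.437, -0, 1.554, -0.134], TCP at [0.224, 0.53, 0.231] pointing down, gripper open.
Joint ranges: [-2.8, 2.8], [-0.68, 2.1], [0.12, 2.68], [-1.39, 4.53], [0.16, 2.79], [-2.81, 2.81]. Speed limits (rad/s): [1.89, 1.89, 2.22, 3.01, 3.01, 3.01].

## Interface

Orientations are given as a 3x3 rotation matrix whose columns are the frame's x, y, z axes.
In Python, from cell import r gives the robot as it stands. The module is installed in compiled form; this text tells all that it offers.
- The arm moves only by the tool move_arm, never from a script. Its argument "motion" is a list that holds one entry, the list of rows, each a list of 7 numbers: the turn, a rotation vector about the world's x, y, z in rad, then the shift along the world's x, y, z in mm, then the closure, from -1 (fully open) to 1 (shut), so that 0 is half open. In form: [[[wx, wy, wz, tx, ty, tz, gripper], ...]]. A call has 1 to 8 rows; each row shifts and turns the commanded pose from where the row before left it; what a row does not reach is not made up. A row lasts 1/10 s, in which the tool goes at most 50 mm and 8.59 degrees, less where a joint would pass 70% of its speed; a pose out of reach is approached as far as the arm can. A call with a gripper value outside its range is refused whole. The fingers move at their own pace and stop on an object; "grip_force" is the grip in N (left out, the last holds). Time passes only in rows, so rows that do not move let the fingers close. It gives the time, the measured TCP pose, the force, the opening and the grip force at its end, in the units of the state.
- r.observe(): the state, without advancing time (a new reading comes with each control period).
- r.grab_frame(name): name is "scene" or "top" or "wrist"; returns the picture (400x640x3 uint8, red, green, blue); there is no depth.
- r.get_calibration(name): a dict with "fx", "fy", "cx", "cy" (pixels), "k1" (the pictures are not rectified: a ray, as slopes to the right and down, at radius r is drawn at 1 + k1 r^2 times it, then the intrinsics apply), "world_from_camera" (4x4, takes a point from camera to world coordinates). Camera axes: x right, y up, looking along -z (the intrinsics and any distortion apply to the point x, -y, -z); pixel columns grow to the right and rows downward; lengths in m; the calibration is good to about 2 mm. A picture is of the moment at which its call begins: read the wrist's pose just before it. get_calibration takes no time and is no camera call; for the wrist camera it gives the pose at the moment of the call.
- r.job_done(): hands the job in; it is judged then, once.
The state is a dict: "time": time; "joint_pos": joint angles; "joint_vel": joint speeds; "joint_efforts": joint torques, N m; "tool_pos": TCP position; "orientation": TCP orientation; "ft_force": force on the tool from outside, world axes, zero at the start; "moment": the same for the moment, N m; "grip_width": finger opening in m; "gripper_force": force on a finger pad.
Only numpy, scipy, OpenCV 4.12 (cv2) and the standard library are available. Lean on these libraries where they do the work, as an engineer would, in place of code of your own. Each camera call takes 0.05 s, during which the arm holds its last target. There are 200 camera calls.

## Working session

There is one attempt and no reset: what is moved stays moved. The work goes in short steps, Python scripts to look and compute and a tool call to move; the robot and the scene stay as the last step left them, time stands still between calls to the robot, and variables do not carry over. Pictures are saved under pics/ and viewed, at most 10 in all, crops included, and the job is handed in when it is done.

Besides the shell and the picture viewer there is one more tool, called by a JSON object that holds its "name" and its "arguments", one argument or row to a line. move_arm: Moves the arm, as the interface text tells. Its arguments: {"type":"object","properties":{"motion":{"type":"array","items":{"type":"array","items":{"type":"array","items":{"type":"number"}}}},"grip_force":{"type":"number"}},"required":["motion"]}

```bash
mkdir -p pics
python3 - <<'E'
from cell import r
import cv2
for n in ("scene","top"):
    cv2.imwrite(f"pics/{n}0.png",r.grab_frame(n)[:,:,::-1])
    c=r.get_calibration(n); print(n,c)
s=r.observe(); print(s["time"],s["tool_pos"],s["orientation"],s["grip_width"])
E
```

```text
scene {'fx': 388.6468641736031, 'fy': 388.6468641736031, 'cx': 313.53762979862535, 'cy': 203.7208210784067, 'k1': 0.01442441364522513, 'world_from_camera': array([[-0.86321993, -0.26932542,  0.42698381,  0.96662843],
       [ 0.50481314, -0.46701246,  0.72599109,  0.70726157],
       [ 0.0038789 ,  0.84223701,  0.53909347,  0.67096304],
       [ 0.        ,  0.        ,  0.        ,  1.        ]])}
top {'fx': 396.69182630534334, 'fy': 396.69182630534334, 'cx': 322.46652890684754, 'cy': 192.7649331523378, 'k1': -0.047093294193043506, 'world_from_camera': array([[ 0.06046862,  0.97289019, -0.22322237,  0.34118356],
       [-0.99816364,  0.0581326 , -0.01702758, -0.04381859],
       [-0.00358946,  0.22384209,  0.97461882,  1.10207681],
       [ 0.        ,  0.        ,  0.        ,  1.        ]])}
0.1 [0.22369772 0.52946715 0.2307549 ] [[-9.21139652e-01  3.89231854e-01 -5.53119560e-04]
 [ 3.89232221e-01  9.21139183e-01 -9.40514150e-04]
 [ 1.43422032e-04 -1.08163683e-03 -9.99999405e-01]] 0.08564144259667152
```

View pics/scene0.png

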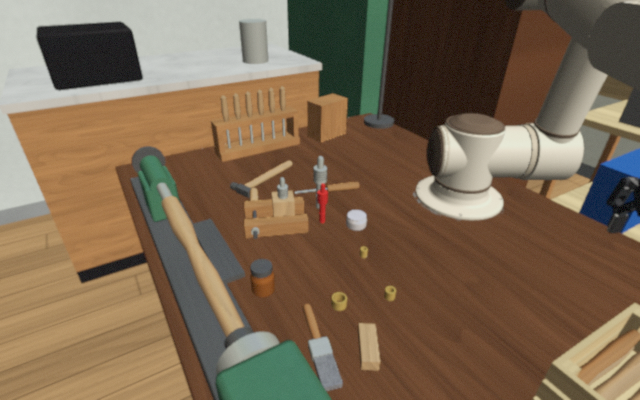

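View pics/top0.png

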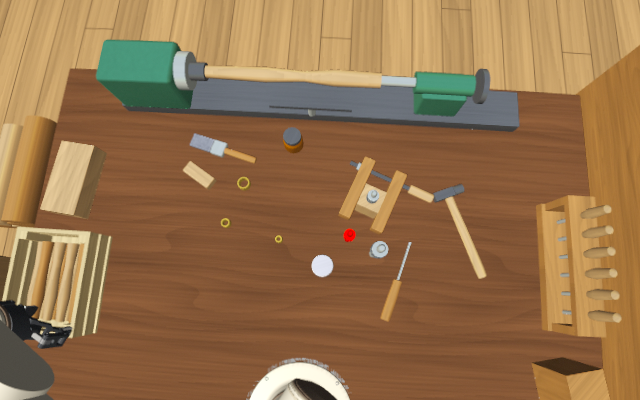

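The top view shows the clamp and gauge at about (373,196). The red decoy is at (349,235) and the larger steel decoy at (379,249). Ferrules are at (243,183), (225,222) and (278,239). In the scene view, they're at (339,301), (390,294) and (364,252), and the gauge is at about (283,190).

```bash
cat > h.py <<'E'
import numpy as np, cv2
from cell import r
def ray(c,u,v):
    k=np.array([[c["fx"],0,c["cx"]],[0,c["fy"],c["cy"]],[0,0,1]])
    x,y=cv2.undistortPoints(np.array([[[u,v]]],float),k,np.array([c["k1"],0,0,0.]))[0,0]
    T=c["world_from_camera"]; return T[:3,3],T[:3,:3]@np.array([x,-y,-1])
def at_z(c,u,v,z):
    o,d=ray(c,u,v); return o+d*(z-o[2])/d[2]
def proj(c,p):
    T=c["world_from_camera"]; q=T[:3,:3].T@(np.asarray(p)-T[:3,3]); x,y=q[0]/-q[2],-q[1]/-q[2]
    f=1+c["k1"]*(x*x+y*y); return np.array([c["cx"]+c["fx"]*f*x,c["cy"]+c["fy"]*f*y])
E
python3 - <<'E'
from h import *
c=r.get_calibration("top")
im=cv2.imread("pics/top0.png"); s=cv2.imread("pics/scene0.png")
def crop(i,u,v,w): return cv2.resize(i[v-w:v+w,u-w:u+w],(260,260),interpolation=cv2.INTER_CUBIC)
cv2.imwrite("pics/t1.png",np.vstack([np.hstack([crop(im,243,183,13),crop(im,225,222,13),crop(im,278,239,13)]),np.hstack([crop(im,373,196,26),crop(s,283,195,26),crop(im,379,249,26)])]))
hsv=cv2.cvtColor(im,cv2.COLOR_BGR2HSV)
for u,v in((243,183),(225,222),(278,239)):
    w=hsv[v-13:v+13,u-13:u+13]; m=((w[...,0]>20)&(w[...,0]<35)&(w[...,1]>130)).astype(np.uint8)
    x,y,a,b=cv2.boundingRect(m); print(u,v,a,b, at_z(c,u-13+x+(a-1)/2,v-13+y+(b-1)/2,.02))
print("gauge",at_z(c,373,195,.16))
E
```

```text
243 183 13 13 [0.60386536 0.20067378 0.02      ]
225 222 10 10 [0.48892067 0.23736371 0.02      ]
278 239 8 8 [0.45394137 0.08719207 0.02      ]
gauge [ 0.55871769 -0.15049021  0.16      ]
```

View pics/t1.png

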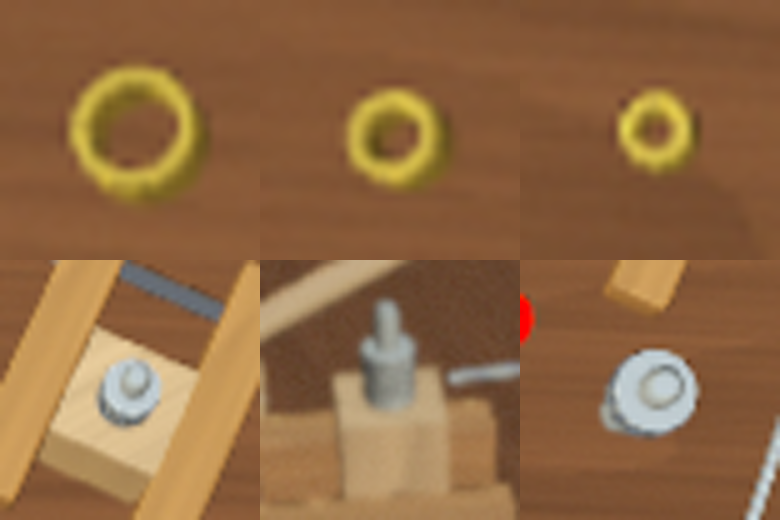

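The picture confirms the middle ferrule is at (225,222), about (0.489, 0.237) in the world. The gauge's pin tip is at about (374,192).

{"name": "move_arm", "arguments": {
  "motion": [
    [[0, 0, 0, 33, -37, -10, -1], [0, 0, 0, 33, -37, -10, -1], [0, 0, 0, 33, -37, -10, -1], [0, 0, 0, 33, -37, -10, -1], [0, 0, 0, 33, -37, -10, -1], [0, 0, 0, 33, -37, -10, -1], [0, 0, 0, 33, -37, -10, -1], [0, 0, 0, 33, -37, -10, -1]]
  ],
  "grip_force": 40
}}

```text
time: 0.9
tool_pos: [0.4857, 0.2352, 0.1517]
orientation: [[-0.921, 0.389, -0.0], [0.389, 0.921, -0.0], [0.0, -0.0, -1.0]]
ft_force: [0.3, 1.5, -0.3]
grip_width: 0.0853
gripper_force: 0.0
```

Run:
```python
from h import *
r.grab_frame("top")
s=r.observe(); c=r.get_calibration("wrist"); im=r.grab_frame("wrist")[:,:,::-1]
np.save("pics/w1.npy",np.array([c],dtype=object),allow_pickle=True)
cv2.imwrite("pics/w1.png",im); print(s["time"],s["tool_pos"],proj(c,[.489,.237,.024]),c["world_from_camera"])
```

```text
0.95 [0.48918678 0.23021697 0.14981693] [327.53172919 183.22512103] [[ 0.39236762 -0.87629377 -0.27956553  0.41747222]
 [ 0.91980692  0.3732438   0.12101362  0.26067695]
 [-0.00169738 -0.30462814  0.95246985  0.29240343]
 [ 0.          0.          0.          1.        ]]
```

View pics/w1.png

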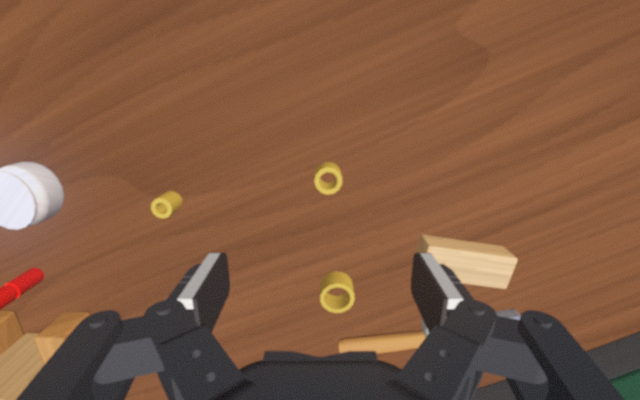

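The wrist view shows the middle ferrule's rim centred at about (328,180), close to where I predicted it. The large ferrule is at (338,292) and the small one at (165,206).

Run:
```python
from h import *
c=r.get_calibration("wrist"); im=cv2.imread("pics/w1.png")
p=at_z(c,328.2,180.5,.024); print("ferr",p, r.observe()["tool_pos"], (p-r.observe()["tool_pos"])*1000)
w=im[155:205,305:350]; h=cv2.cvtColor(w,cv2.COLOR_BGR2HSV); m=(h[...,0]>20)&(h[...,0]<33)&(h[...,1]>120)
ys,xs=np.nonzero(m); print(xs.min()+305,xs.max()+305,ys.min()+155,ys.max()+155)
# gauge from top
print(at_z(r.get_calibration("top"),374,192.6,.15))
# gauge from scene: pin tip pixel
o,d=ray(r.get_calibration("scene"),282.5,178.5); print(at_z(r.get_calibration("scene"),282.5,179,.15))
```

```text
ferr [0.48495006 0.24105736 0.024     ] [0.48719425 0.2327197  0.15036795] [  -2.24418444    8.33766539 -126.36794928]
314 341 163 194
[ 0.56723162 -0.15389033  0.15      ]
[ 0.56431865 -0.14628705  0.15      ]
```

{"name": "move_arm", "arguments": {
  "motion": [
    [[0, 0, 0, -1, 4, -40, -0.3], [0, 0, 0, -1, 3, -40, -0.3], [0, 0, 0, 0, 0, 0, -0.3], [0, 0, 0, 0, 0, 0, -0.3], [0, 0, 0, 0, 0, 0, -0.3]]
  ]
}}

```text
time: 1.5
tool_pos: [0.4837, 0.2445, 0.0744]
orientation: [[-0.921, 0.389, 0.002], [0.389, 0.921, 0.001], [-0.002, 0.002, -1.0]]
ft_force: [0.1, 0.3, 1.2]
grip_width: 0.0552
gripper_force: 0.0
```

Run:
```python
from h import *
P=[];C=[]
for i in range(4):
    s=r.observe(); c=r.get_calibration("wrist"); im=r.grab_frame("wrist")[:,:,::-1]
    P.append(s["tool_pos"]);C.append(c["world_from_camera"][:3,3])
print(np.round(P,4),np.round(C,4),s["time"],s["grip_width"])
cv2.imwrite("pics/w2.png",im)
h=cv2.cvtColor(im,cv2.COLOR_BGR2HSV); m=((h[...,0]>20)&(h[...,0]<33)&(h[...,1]>120)).astype(np.uint8)
n,l,st,ce=cv2.connectedComponentsWithStats(m)
for i in range(1,n):
    if st[i,4]>80: print(st[i],ce[i],at_z(c,*ce[i],.024))
```

```text
[[0.4837 0.2445 0.0744]
 [0.4838 0.2444 0.0744]
 [0.4836 0.2444 0.0742]
 [0.4835 0.2443 0.0739]] [[0.4114 0.2742 0.2169]
 [0.4114 0.2741 0.2169]
 [0.4114 0.2741 0.2166]
 [0.4113 0.274  0.2164]] 1.65 0.05562148168180812
[ 295  199   38   45 1121] [314.05709188 222.03925067] [0.48410757 0.23965145 0.024     ]
[  84  234   44   38 1053] [105.13295347 252.28679962] [0.44880328 0.09720032 0.024     ]
[308 331  39  26 699] [327.92846924 344.20886981] [0.58055114 0.20965303 0.024     ]
```

View pics/w2.png

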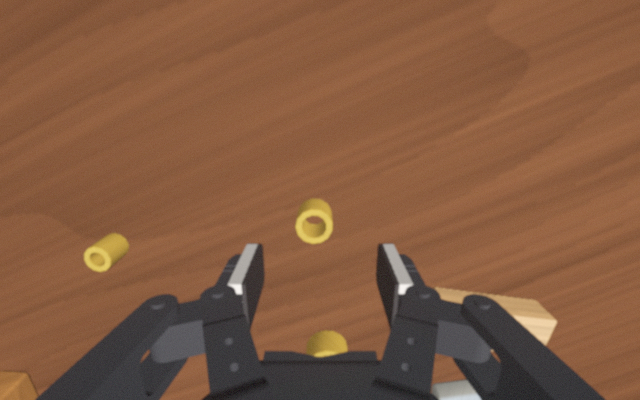

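The ferrule's rim is centred at about (314.5,225), between the fingers, and corresponds to about (0.4855, 0.239).

{"name": "move_arm", "arguments": {
  "motion": [
    [[0, 0, 0, 1, -3, -25, -0.3], [0, 0, 0, 1, -2, -25, -0.3], [0, 0, 0, 0, 0, 0, -0.3], [0, 0, 0, 0, 0, 0, -0.3], [0, 0, 0, 0, 0, 0, -0.3]]
  ]
}}

```text
time: 2.2
tool_pos: [0.4855, 0.2393, 0.0237]
orientation: [[-0.921, 0.389, 0.002], [0.389, 0.921, 0.001], [-0.001, 0.001, -1.0]]
ft_force: [-0.1, 0.8, -0.8]
grip_width: 0.0552
gripper_force: 0.0
```

{"name": "move_arm", "arguments": {
  "motion": [
    [[0, 0, 0, 0, 0, -17, -0.3], [0, 0, 0, 0, 0, 0, -0.3], [0, 0, 0, 0, 0, 0, 1], [0, 0, 0, 0, 0, 0, 1], [0, 0, 0, 0, 0, 0, 1], [0, 0, 0, 0, 0, 0, 1], [0, 0, 0, 0, 0, 0, 1]]
  ],
  "grip_force": 40
}}

```text
time: 2.9
tool_pos: [0.4854, 0.2392, 0.0064]
orientation: [[-0.921, 0.389, 0.001], [0.389, 0.921, 0.0], [-0.001, 0.001, -1.0]]
ft_force: [-1.6, -0.6, 7.3]
grip_width: 0.0234
gripper_force: 38.9
```

{"name": "move_arm", "arguments": {
  "motion": [
    [[0, 0, 0, 0, 0, 30, 1], [0, 0, 0, 0, 0, 45, 1], [0, 0, 0, 8, -30, 30, 1], [0, 0, 0, 11, -44, 20, 1], [0, 0, 0, 12, -44, 20, 1], [0, 0, 0, 12, -44, 20, 1], [0, 0, 0, 12, -44, 15, 1], [0, 0, 0, 12, -44, 0, 1]]
  ]
}}

```text
time: 3.7
tool_pos: [0.5527, -0.013, 0.1884]
orientation: [[-0.921, 0.389, 0.004], [0.389, 0.921, -0.001], [-0.004, 0.001, -1.0]]
ft_force: [1.3, 0.8, -0.6]
grip_width: 0.0235
gripper_force: 39.7
```

{"name": "move_arm", "arguments": {
  "motion": [
    [[0, 0, 0, 12, -44, 0, 1], [0, 0, 0, 12, -44, 0, 1], [0, 0, 0, 8, -40, 0, 1], [0, 0, 0, 5, -21, 0, 1], [0, 0, 0, 0, 0, 0, 1], [0, 0, 0, 0, 0, 0, 1], [0, 0, 0, 0, 0, 0, 1]]
  ]
}}

```text
time: 4.4
tool_pos: [0.5887, -0.1588, 0.1855]
orientation: [[-0.922, 0.388, 0.0], [0.388, 0.922, 0.0], [-0.0, 0.0, -1.0]]
ft_force: [-0.4, 0.6, -1.1]
grip_width: 0.0232
gripper_force: 39.6
```

Run:
```python
from h import *
for i in range(4):
    s=r.observe(); c=r.get_calibration("wrist"); im=r.grab_frame("wrist")[:,:,::-1]
print(s["time"],s["tool_pos"],s["grip_width"],s["gripper_force"],c["world_from_camera"][:3,3])
cv2.imwrite("pics/w3.png",im)
print(proj(c,[.566,-.150,.15]))
```

```text
4.55 [ 0.58881521 -0.15895756  0.18552204] 0.023068698649901954 39.645108953118324 [ 0.51683243 -0.12919512  0.32811243]
[319.37933524 189.13517621]
```

View pics/w3.png

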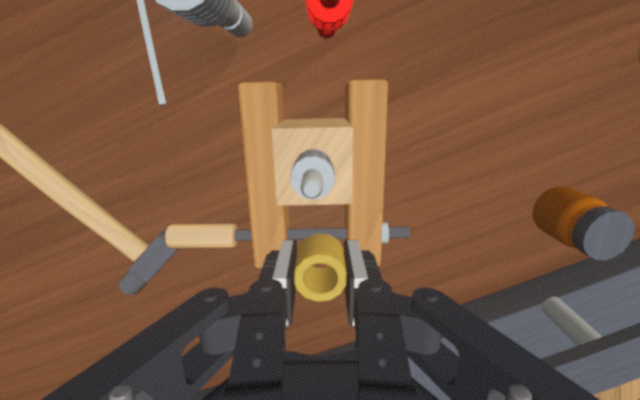

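The wrist view shows the held ferrule's top rim at about (320,281) and the pin tip at about (312,187), with the clamp aligned to the tool. I'll zoom in for precise ellipse centres.

Run:
```python
import cv2,numpy as np
im=cv2.imread("pics/w3.png")
a=cv2.resize(im[140:220,270:350],(560,560),interpolation=cv2.INTER_CUBIC)
b=cv2.resize(im[228:308,280:360],(560,560),interpolation=cv2.INTER_CUBIC)
cv2.imwrite("pics/z3.png",cv2.resize(np.hstack([a,b]),(800,400)))
```

```text
(no output)
```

View pics/z3.png

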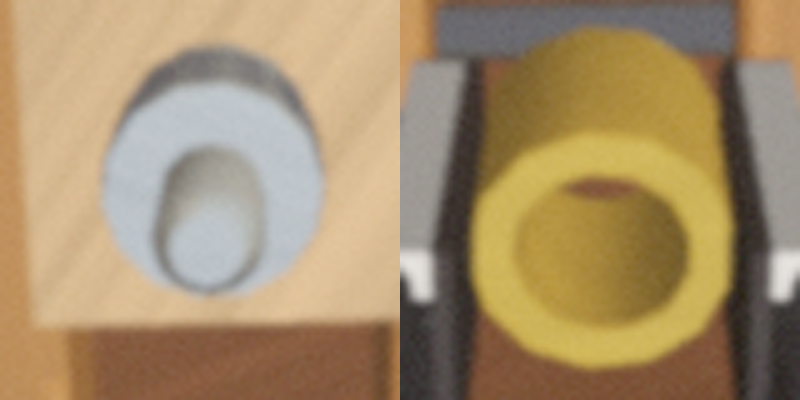

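Run:
```python
from h import *
c=r.get_calibration("wrist"); s=r.observe()
a=at_z(c,312.2,177.3,.124); b=at_z(c,310.9,188.8,.150); print(a,b)
for z in(.2,.2035,.206): print(z,at_z(c,320.2,277.4,z))
print(s["tool_pos"],s["orientation"])
T=c["world_from_camera"]; p=at_z(c,320.2,277.4,.2035); d=np.linalg.norm(p-T[:3,3]); print("OD est",d*52.6/5/c["fx"])
```

```text
[ 0.56376855 -0.15439639  0.124     ] [ 0.56387696 -0.15465222  0.15      ]
0.2 [ 0.59169757 -0.16058016  0.2       ]
0.2035 [ 0.5896521  -0.15972658  0.2035    ]
0.206 [ 0.58819105 -0.15911688  0.206     ]
[ 0.5888224  -0.15910103  0.18547555] [[-9.21590369e-01  3.88163770e-01  2.83248392e-04]
 [ 3.88163738e-01  9.21590411e-01 -1.61866946e-04]
 [-3.23869885e-04 -3.92282636e-05 -9.99999947e-01]]
OD est 0.004888267503667287
```

{"name": "move_arm", "arguments": {
  "motion": [
    [[0, 0, 0, -13, 3, 0, 1], [0, 0, 0, -12.5, 2, -10, 1], [0, 0, 0, 0, 0, -10, 1], [0, 0, 0, 0, 0, 0, 1], [0, 0, 0, 0, 0, 0, 1], [0, 0, 0, 0, 0, 0, 1]]
  ]
}}

```text
time: 5.2
tool_pos: [0.5638, -0.1551, 0.1655]
orientation: [[-0.921, 0.389, 0.0], [0.389, 0.921, -0.0], [-0.0, -0.0, -1.0]]
ft_force: [-0.0, -0.3, -0.5]
grip_width: 0.0233
gripper_force: 39.6
```

Run:
```python
from h import *
for i in range(2):
    s=r.observe(); c=r.get_calibration("wrist"); im=r.grab_frame("wrist")[:,:,::-1]
print(s["time"],s["tool_pos"],s["ft_force"],s["gripper_force"])
cv2.imwrite("pics/w4.png",cv2.resize(im[180:320,230:410],(720,560),interpolation=cv2.INTER_CUBIC))
```

```text
5.25 [ 0.56374543 -0.15506138  0.16549061] [ 0.06499312 -0.33995213 -1.01352414] 39.63992893695831
```

View pics/w4.png

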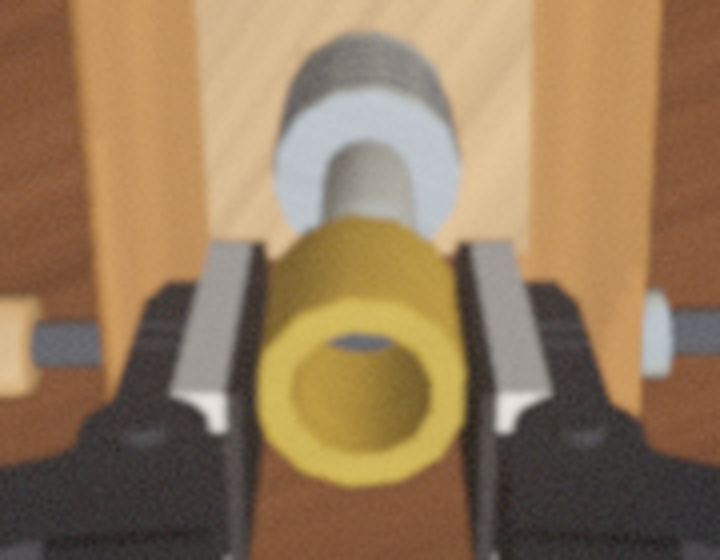

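The ferrule sits directly above the pin, and the tube, pin and collar axes line up at about x 365 in the crop. I'll lower it in steps and check the force.

{"name": "move_arm", "arguments": {
  "motion": [
    [[0, 0, 0, 0, 0.3, -6, 1], [0, 0, 0, 0, 0, -6, 1], [0, 0, 0, 0, 0, -2, 1], [0, 0, 0, 0, 0, -2, 1], [0, 0, 0, 0, 0, 0, 1]]
  ]
}}

```text
time: 5.8
tool_pos: [0.5632, -0.1546, 0.1488]
orientation: [[-0.921, 0.389, -0.001], [0.389, 0.921, 0.0], [0.001, -0.0, -1.0]]
ft_force: [0.3, 0.7, -1.3]
grip_width: 0.0231
gripper_force: 39.6
```

{"name": "move_arm", "arguments": {
  "motion": [
    [[0, 0, 0, 0, 0, -5, 1], [0, 0, 0, 0, 0, -5, 1], [0, 0, 0, 0, 0, -4, 1], [0, 0, 0, 0, 0, -2, 1], [0, 0, 0, 0, 0, 0, 1]]
  ]
}}

```text
time: 6.3
tool_pos: [0.5632, -0.1547, 0.1328]
orientation: [[-0.921, 0.389, -0.001], [0.389, 0.921, 0.0], [0.001, -0.0, -1.0]]
ft_force: [0.4, 0.3, -0.3]
grip_width: 0.0231
gripper_force: 39.6
```

{"name": "move_arm", "arguments": {
  "motion": [
    [[0, 0, 0, 0, 0, -1, 1], [0, 0, 0, 0, 0, -1, 1], [0, 0, 0, 0, 0, -1, 1], [0, 0, 0, 0, 0, 0, 1]]
  ]
}}

```text
time: 6.7
tool_pos: [0.5635, -0.1547, 0.1305]
orientation: [[-0.921, 0.389, 0.001], [0.389, 0.921, -0.0], [-0.001, 0.0, -1.0]]
ft_force: [-1.1, 1.8, 2.9]
grip_width: 0.0233
gripper_force: 39.9
```

It has made contact on the shoulder. Now I'll release it.

{"name": "move_arm", "arguments": {
  "motion": [
    [[0, 0, 0, 0, 0, 0, -0.3], [0, 0, 0, 0, 0, 0, -0.3], [0, 0, 0, 0, 0, 0, -0.3], [0, 0, 0, 0, 0, 0, -0.3], [0, 0, 0, 0, 0, 0, -0.3], [0, 0, 0, 0, 0, 0, -0.3]]
  ]
}}

```text
time: 7.3
tool_pos: [0.5633, -0.1547, 0.1302]
orientation: [[-0.921, 0.389, -0.0], [0.389, 0.921, -0.0], [0.0, -0.0, -1.0]]
ft_force: [0.6, 0.6, -0.0]
grip_width: 0.0553
gripper_force: 0.0
```

Run:
```python
from h import *
s=r.observe(); im=r.grab_frame("wrist")[:,:,::-1]; b=r.grab_frame("scene")[:,:,::-1]
print(s["time"],s["tool_pos"],s["grip_width"])
cv2.imwrite("pics/w5.png",np.hstack([cv2.resize(im[180:340,240:400],(400,400)),cv2.resize(b[150:240,240:330],(400,400))]))
```

```text
7.3 [ 0.56329428 -0.15474077  0.13017179] 0.055250268349289124
```

View pics/w5.png

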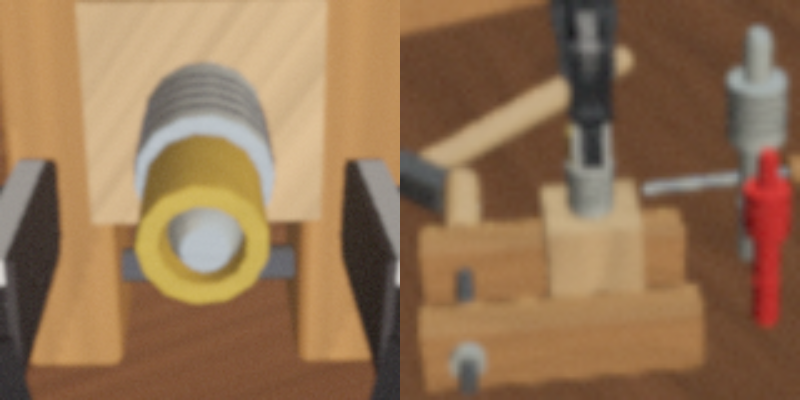

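The ferrule is seated on the shoulder with the pin tip showing in its bore, and the open fingers straddle it evenly. Next I'll go down to the collar and grip.

{"name": "move_arm", "arguments": {
  "motion": [
    [[0, 0, 0, 0, 0, -12, -0.3], [0, 0, 0, 0, 0, -12, -0.3], [0, 0, 0, 0, 0, -12, -0.3], [0, 0, 0, 0, 0, 0, -0.3], [0, 0, 0, 0, 0, 0, -0.3]]
  ],
  "grip_force": 70
}}

```text
time: 7.9
tool_pos: [0.5632, -0.1546, 0.0937]
orientation: [[-0.921, 0.389, -0.001], [0.389, 0.921, 0.0], [0.001, -0.0, -1.0]]
ft_force: [0.3, -0.3, 0.7]
grip_width: 0.0554
gripper_force: 0.0
```

{"name": "move_arm", "arguments": {
  "motion": [
    [[0, 0, 0, 0, 0, 0, 0.0], [0, 0, 0, 0, 0, 0, 0.15], [0, 0, 0, 0, 0, 0, 0.3], [0, 0, 0, 0, 0, 0, 1], [0, 0, 0, 0, 0, 0, 1], [0, 0, 0, 0, 0, 0, 1], [0, 0, 0, 0, 0, 0, 1]]
  ],
  "grip_force": 70
}}

```text
time: 8.6
tool_pos: [0.5637, -0.1545, 0.095]
orientation: [[-0.921, 0.389, 0.001], [0.389, 0.921, -0.0], [-0.001, 0.0, -1.0]]
ft_force: [-0.4, 3.2, 6.0]
grip_width: 0.0283
gripper_force: 68.5
```

{"name": "move_arm", "arguments": {
  "motion": [
    [[0, 0, 0, 0, 0, 3, 1], [0, 0, 0, 0, 0, 6, 1], [0, 0, 0, 0, 0, 7, 1], [0, 0, 0, 0, 0, 7, 1], [0, 0, 0, 0, 0, 6, 1], [0, 0, 0, 0, 0, 5, 1], [0, 0, 0, 0, 0, 1, 1], [0, 0, 0, 0, 0, 0, 1]]
  ]
}}

```text
time: 9.4
tool_pos: [0.5633, -0.1547, 0.1294]
orientation: [[-0.921, 0.389, 0.0], [0.389, 0.921, -0.0], [-0.0, -0.0, -1.0]]
ft_force: [0.5, 0.9, -2.4]
grip_width: 0.0282
gripper_force: 69.3
```

{"name": "move_arm", "arguments": {
  "motion": [
    [[0, 0, 0, 0, 0, 0, 1], [0, 0, 0, 0, 0, 0, 1], [0, 0, 0, 0, 0, 0, 1]]
  ]
}}

```text
time: 9.7
tool_pos: [0.5633, -0.1547, 0.129]
orientation: [[-0.921, 0.389, -0.0], [0.389, 0.921, 0.0], [0.0, -0.0, -1.0]]
ft_force: [1.0, 0.1, -3.7]
grip_width: 0.0281
gripper_force: 69.3
```

Run:
```python
from h import *
s=r.observe(); im=r.grab_frame("wrist")[:,:,::-1]; b=r.grab_frame("scene")[:,:,::-1]
print(s["time"],s["tool_pos"],s["ft_force"],s["moment"])
cv2.imwrite("pics/w6.png",np.hstack([cv2.resize(im[180:340,240:400],(390,390)),cv2.resize(b[150:220,250:320],(390,390),interpolation=cv2.INTER_CUBIC)]))
```

```text
9.7 [ 0.56325436 -0.15467515  0.12899719] [ 0.99206367  0.1227296  -3.7108161 ] [ 0.09160975 -0.13256187 -0.04597937]
```

View pics/w6.png

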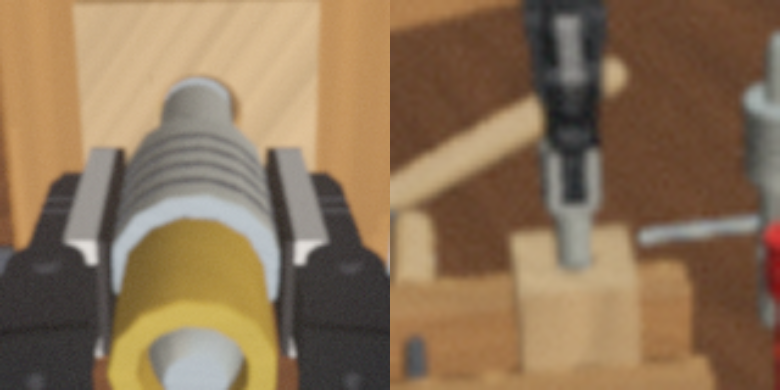

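The wrist view shows the plug standing out of the bore with its groove right at the mouth. The ferrule is still seated over the pin and the grip is on the collar. Measured lift is about 34–35 mm, so I'm handing in.

```bash
python3 -c "
from cell import r
print(r.job_done())"
```

```text
the job is handed in; nothing more can be done
None
```

I've handed the job in: the middle ferrule is seated on the gauge's collar, and the gauge is held upright by the collar about 34–35 mm up, with its groove at the mouth of the bore; no verdict came back.

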